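# Turn the magnifier on the thimble rack to the front

## Robot

A 6-joint arm with a two-finger parallel gripper is mounted at the origin on the work surface. World frame = base frame: x ahead of the robot, y to its left, z up, the work surface at z = 0. Lengths are in mm, angles in rad, forces in N, time in s.
With the tool pointing down it reaches from about 275 to 825 mm from the base axis. Payload 5.2 kg.
Tool frame: the origin (TCP) lies at the very end of the fingers, on their centre line; the grasp point (between the pads) lies 19 mm behind it; z points along the fingers, y is the direction in which the jaws open and shut (so a half turn about z gives the same grasp; the last joint's range is limited). The gripper opens to 93 mm and grips with 3 to 60 N. Pads are 15 mm wide; open, the fingers measure 128 mm over their backs; the gripper's body (75 mm by 188 mm) begins 65 mm behind the grasp point.
Start: joints at [0.911, 0.259, 1.535, -0, 1.348, -0.203], TCP at [242.573, 493.623, 218.653] pointing down, gripper open.
Joint ranges: [-3.14, 3.14], [-0.91, 2.08], [0.19, 2.58], [-1.22, 4.36], [0.22, 2.71], [-3.12, 3.12]. Speed limits (rad/s): [2.57, 2.57, 3.14, 3.14, 3.14, 3.14].

## Interface

Orientations are given as [roll, pitch, yaw] about the fixed x, y, z axes, in that order (R = Rz(yaw) Ry(pitch) Rx(roll)).
In Python, from bench import robot gives the robot as it stands. The module is installed in compiled form; this text tells all that it offers. Calls block until the motion is done:
- robot.move_ptp(position, orientation): joint-space move of the TCP to a pose.
- robot.move_linear(position, ori=None, speed=150, f_stop=None): straight line of the TCP; ori=None keeps the orientation; speed is the mean speed in mm/s. With f_stop (N) it stops when the force on the tool has changed by that much, and returns True; else False.
- robot.move_j(angles): joint-space move.
- robot.move_gripper(opening): opening from 0.0 (shut) to 1.0 (fully open); the grip force is fixed at half the most; returns when the fingers have stopped.
- robot.sleep(seconds).
- robot.inverse_kinematics(position, orientation): joint angles nearest the present ones, or None.
- robot.get_image(name): name is "side" or "top"; returns a dict with "img" (384x512x3 uint8, blue, green, red), "fovy" (degrees; the focal length in pixels is half the picture's height over the tangent of half this angle, whatever the lens; pixels are square), "cx", "cy" (the principal point, pixels), "k1" (the pictures are not rectified: a ray, as slopes to the right and down, at radius r is drawn at 1 + k1 r^2 times it, then the intrinsics apply), "eye" and "orientation" of the camera in the world. Camera axes: x right, y down, z forward; pixel columns grow to the right and rows downward; lengths in mm; the calibration is good to about 2 mm. A picture is of the moment at which its call begins. There is no depth.
A pose or a line that the arm cannot do raises robot.MotionError and nothing moves.
- robot.hand_in(): hands the job in, once; it reports no verdict.
Readings, each from a call of its own:
- robot.current_t(): time.
- robot.current_qpos(): joint angles.
- robot.current_joint_vel(): joint speeds.
- robot.current_joint_efforts(): joint torques, N m.
- robot.current_tcp_pos(): TCP position.
- robot.current_eef_rot(): TCP orientation.
- robot.current_contact_force(): force on the tool from outside, world axes, zero at the start.
- robot.current_ft_torque(): the same for the moment, N m.
- robot.current_gripper_width(): opening from 0.0 (shut) to 1.0 (fully open).
Only numpy, scipy, OpenCV 4.12 (cv2) and the standard library are available. Lean on these libraries where they do the work, as an engineer would, in place of code of your own. Each camera call takes 0.05 s, during which the arm holds its last target. There are 200 camera calls.

## Task

Push the revolving thimble rack gently round by its rim or by its bare wooden pegs, with the outside of the fingers, until the brass magnifier standing on it is at the front, in line with the brass pointer, and leave the rack at rest there. Pinch and lift nothing: do not touch the magnifier, and leave the thimbles on their pegs and the salt cellar where it is, untouched.

Things in the scene. Friction and masses are not known exactly. Their poses are not given: they have to be found in the camera images.
- rack_foot: fixed foot of the revolving rack: dark wooden disc, 190 mm across, 14 mm high, under the turntable, on a glass shelf whose top is 10 mm above the work surface. Origin: centre of its underside, on the turntable's axis, on the glass; z up. Its -x axis is the front of the rack, roughly towards the robot, and carries the pointer
- pointer_knob (a point): centre of the 18 mm brass ball at the end of the fixed pointer, which sticks out from under the turntable at the front; 163 mm from the turntable's axis and 31 mm above the glass (the ball's top is 40 mm above the glass)
- turntable: wooden turntable of the rack, a disc 270 mm across and 18 mm thick, turning without limit either way about its upright centre axis with light dry friction (about 0.1 N m): it stops almost at once when no longer pushed. Origin: centre of its underside, 16 mm above the glass; its top is 18 mm above the origin; z up. The magnifier stands on its -x axis
- peg_tip (a point): top of one of the turntable's twelve wooden pegs, the bare one at 15 degrees. The pegs are 10 mm thick, 34 mm high (16 mm wide collar, 3 mm high), upright in a ring of radius 115 mm, at 15, 45, 75, ... 345 degrees from the turntable's x axis, anticlockwise from above; 49 mm free between neighbours. Three carry thimbles, nine are bare
- magnifier_foot (a point): point on the turntable's top under the centre of the brass magnifier, 70 mm from the turntable's axis. The magnifier is fixed to the turntable: a 40 mm round brass foot, a short stem and an upright round lens 43 mm wide that faces outwards; 61 mm high over the turntable's top
- thimble_a: silver thimble, loose, open end down over a peg; 24 mm high, 20 mm wide at the mouth and 16 mm at the top, 14 g. Origin: centre of its mouth, 12 mm above the turntable's top when it sits on a peg; z up. Always on one of the pegs at 75, 225 or 315 degrees of the turntable
- thimble_b: second silver thimble, as thimble_a
- thimble_c: red enamel thimble, same shape as thimble_a
- salt_cellar: cut crystal salt cellar, a loose open bowl 60 mm wide and 34 mm high, standing on the glass shelf beside the rack. Origin: centre of its underside

How it is judged (in metres and radians):
At the end, for the whole second after the job is handed in: The magnifier is at the front, within 8 mm sideways of the line from the turntable's axis to the pointer; the turntable is at rest; all three thimbles sit upright on pegs (5 mm in height, 8 mm across the ring); the salt cellar is upright and within 15 mm of its start (x of magnifier_foot in the frame of rack_foot below -0.05 m and y of magnifier_foot in the frame of rack_foot between -0.008 and 0.008 m and angular speed of turntable below 0.05 rad/s and distance of salt_cellar from where it was at the start of the episode below 0.015 m and angle between salt_cellar's own z axis and vertical below 0.1 rad and height (world z) of thimble_a between 0.051 and 0.061 m and angle between each of thimble_a, thimble_b, thimble_c's own z axis and vertical below 0.3 rad and horizontal distance between thimble_a and turntable between 0.107 and 0.123 m and height (world z) of thimble_b between 0.051 and 0.061 m and horizontal distance between thimble_b and turntable between 0.107 and 0.123 m and height (world z) of thimble_c between 0.051 and 0.061 m and horizontal distance between thimble_c and turntable between 0.107 and 0.123 m); the robot touches nothing.
It fails at once if the rack is handled roughly: spun faster than 2.5 rad/s or pushed with more than 25 N (angular speed of turntable above 2.5 rad/s or contact force between any of the fingers, the arm and turntable above 25 N).
It fails at once if the magnifier is touched (over 0.5 N) (contact force between any of the fingers, the arm and magnifier above 0.5 N).
It fails at once if a thimble is touched (over 0.5 N) (contact force between any of the fingers, the arm and thimble_a above 0.5 N or contact force between any of the fingers, the arm and thimble_b above 0.5 N or contact force between any of the fingers, the arm and thimble_c above 0.5 N).
It fails at once if a thimble is lifted more than 10 mm off its peg, or falls (height (world z) of any of thimble_a, thimble_b, thimble_c above 0.066 m or height (world z) of any of thimble_a, thimble_b, thimble_c below 0.046 m).
It fails at once if the salt cellar is touched (over 0.5 N), shifted by 15 mm or lifted 10 mm (contact force between any of the fingers, the arm and salt_cellar above 0.5 N or distance of salt_cellar from where it was at the start of the episode above 0.015 m or height (world z) of salt_cellar above 0.02 m).
It also fails if it takes over 51 s, if anything falls off the work surface, if the arm or the gripper's body presses on something with over 40 N, if the wrist force passes 120 N, or if a joint passes its speed limit or range.

## Working session

There is one attempt and no reset: what is moved stays moved. The work goes in short steps, each a Python script; the robot and the scene stay as the last script left them, time stands still between calls to the robot, and variables do not carry over. Pictures are saved under pics/ and viewed, about 8 in all and at most 12, crops included, and the job is handed in when it is done.

```bash
mkdir -p pics
cat > h.py <<'E'
import numpy as np, cv2
from scipy.spatial.transform import Rotation as R
from bench import robot
def K(d):
    f=d["img"].shape[0]/2/np.tan(np.radians(d["fovy"])/2)
    return f
def rot(d):
    o=np.array(d["orientation"],float)
    return o if o.shape==(3,3) else R.from_euler('xyz',o).as_matrix()
def proj(d,P):
    c=(np.atleast_2d(P)-np.array(d["eye"]))@rot(d)
    s=c[:,:2]/c[:,2:]; s=s*(1+d["k1"]*(s**2).sum(1,keepdims=True))
    return s*K(d)+[d["cx"],d["cy"]]
def ray(d,uv):
    q=(np.atleast_2d(uv).astype(float)-[d["cx"],d["cy"]])/K(d); s=q.copy()
    for _ in range(30): s=q/(1+d["k1"]*(s**2).sum(1,keepdims=True))
    return np.c_[s,np.ones(len(s))]@rot(d).T
def onplane(d,uv,z):
    r=ray(d,uv); e=np.array(d["eye"]); return e+r*((z-e[2])/r[:,2:])
E
python3 - <<'E'
from h import *
for n in("top","side"):
    d=robot.get_image(n); print({k:v for k,v in d.items() if k!="img"})
    cv2.imwrite(f"pics/{n}0.png",d["img"]); 
    import pickle; pickle.dump(d,open(f"{n}0.pkl","wb"))
print(robot.current_t(),robot.current_eef_rot())
E
```

```text
{'fovy': 50.820826554177756, 'cx': 250.77984742554128, 'cy': 194.68800694294566, 'k1': -0.08238670762252757, 'eye': array([422.12352505, 140.87081295, 834.8033669 ]), 'orientation': array([-2.94607337, -0.04242889, -1.55329653])}
{'fovy': 49.12770466600597, 'cx': 255.60099835477564, 'cy': 197.4202229202032, 'k1': -0.01719486351011358, 'eye': array([ 157.65253607, -352.28394886,  689.74073512]), 'orientation': array([-2.32460902,  0.00464183, -0.70870949])}
0.1 [-3.13997347e+00 -2.97375779e-04  2.68485222e+00]
```

View pics/top0.png

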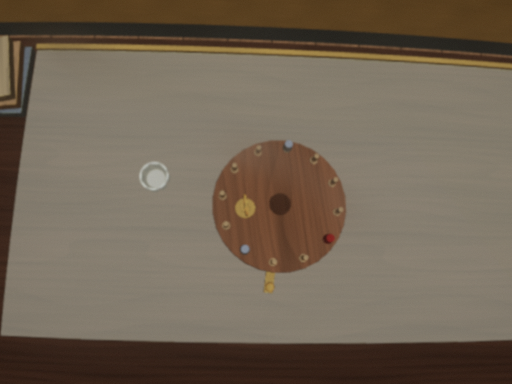

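View pics/side0.png

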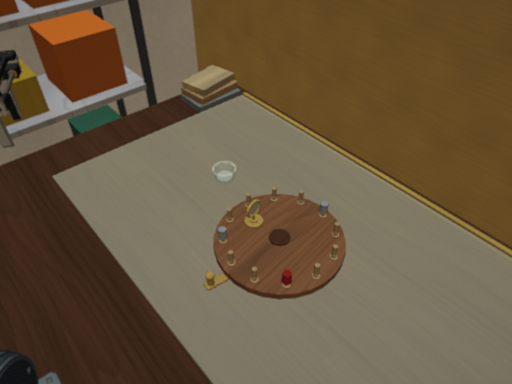

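The top view shows the disc centred at about (279,206), the magnifier at (245,207) on the robot's left, the pointer ball at (269,287), and the salt cellar at (154,176). The thimbles are at (288,145), (245,249) and (330,238).

```bash
cat > meas.py <<'E'
from h import *
import pickle,sys
def blob(m,lo,near,rad):
    yy,xx=np.nonzero(m); k=np.hypot(xx-near[0],yy-near[1])<rad
    return np.array([xx[k].mean(),yy[k].mean()]),k.sum()
d=pickle.load(open("top0.pkl","rb")); s=pickle.load(open("side0.pkl","rb"))
hsv=cv2.cvtColor(d["img"],cv2.COLOR_BGR2HSV).astype(int)
H,S,V=hsv[...,0],hsv[...,1],hsv[...,2]
wood=((S>90)).astype(np.uint8); wood[:80]=0; wood[300:]=0; wood[:,:190]=0;wood[:,370:]=0
wood=cv2.morphologyEx(wood,cv2.MORPH_OPEN,np.ones((15,15),np.uint8))
c=max(cv2.findContours(wood,0,cv2.CHAIN_APPROX_NONE)[0],key=cv2.contourArea)[:,0]
P=onplane(d,c,44)[:,:2]
A=np.c_[2*P,np.ones(len(P))]; x=np.linalg.lstsq(A,(P**2).sum(1),rcond=None)[0]
ctr=x[:2]; print("ctr",ctr,"R",np.sqrt(x[2]+ctr@ctr))
hub=onplane(d,[[280,204]],44)[0,:2]; print("hub",hub)
def pol(p): v=p[:2]-ctr; return np.round([*p[:2],np.hypot(*v),np.degrees(np.arctan2(v[1],v[0]))],1)
brass=(H>15)&(H<30)&(S>130)&(V>120)
uv,n=blob(brass,0,(245,208),14);print("mag foot",uv,n,pol(onplane(d,uv,48)[0]))
uv,n=blob(brass,0,(269,288),6);print("knob",uv,n,pol(onplane(d,uv,41)[0]))
for nm,uv in dict(t1=(288,145),t2=(245,249),red=(330,238)).items(): print(nm,pol(onplane(d,[uv],76)[0]))
for uv in [(258,151),(234,168),(222,195),(226,225),(272,262),(303,258),(339,211),(334,182),(315,159)]: print("peg",pol(onplane(d,[uv],70)[0]))
print("salt",pol(onplane(d,[(154,176)],27)[0]))
# side-view check
print("side knob/ctr",onplane(s,[(210,279)],41)[0],onplane(s,[(280,237)],44)[0])
E
python3 meas.py
```

```text
ctr [561.45695251  51.15650137] R 129.5755931885409
hub [562.02595933  51.3989403 ]
mag foot [244.74011299 207.31073446] 354 [553.  121.7  71.   96.9]
knob [268.69117647 286.76470588] 68 [399.9  72.2 162.9 172.6]
t1 [675.   39.5 114.2  -5.9]
t2 [469.4 120.3 115.1 143.1]
red [ 493.1  -40.7  114.5 -126.6]
peg [662.7  98.3 111.7  25. ]
peg [626.6 144.8 114.1  55.2]
peg [572.2 166.5 115.8  84.7]
peg [514.4 157.1 115.9 114. ]
peg [446.5  68.9 116.4 171.2]
peg [ 454.9   10.2  114.1 -159. ]
peg [546.4 -60.9 113.1 -97.6]
peg [604.  -52.3 111.9 -67.7]
peg [649.8 -15.2 110.5 -36.9]
salt [616.7 308.3 263.   77.9]
side knob/ctr [395.37920395  60.81496924  41.        ] [563.91995688  49.71291414  44.        ]
```

```bash
cat > push.py <<'E'
from h import *
C=np.array([562,51.0]); RAD=118; Z=56
def pose(a,z=Z,r=RAD):
    t=np.radians(a); y=np.radians((a-90+180)%360-180)
    return [C[0]+r*np.cos(t),C[1]+r*np.sin(t),z],[np.pi,0,y]
def go(a,z=Z,**k):
    p,o=pose(a,z); return robot.move_linear(p,o,**k)
E
python3 - <<'E'
from push import *
import pickle
s=pickle.load(open("side0.pkl","rb"))
hsv=cv2.cvtColor(s["img"],cv2.COLOR_BGR2HSV).astype(int);H,S,V=hsv[...,0],hsv[...,1],hsv[...,2]
b=(H>15)&(H<30)&(S>130)&(V>100)
yy,xx=np.nonzero(b[265:295,198:235]); 
for r in range(265,292):
    c=np.nonzero(b[r,198:235])[0]+198
    if len(c): print(r,c.min(),c.max(),end='; ')
print("\nproj knob for angle", [(a,proj(s,[562+163*np.cos(np.radians(a)),51+163*np.sin(np.radians(a)),41])[0].round(1)) for a in (170,172.6,175,178)])
robot.move_gripper(0.0)
p,o=pose(187,200); robot.move_ptp(p,o); print(robot.current_qpos(),robot.current_t())
for n in("top","side"):
    d=robot.get_image(n); cv2.imwrite(f"pics/{n}1.png",d["img"])
t=cv2.imread("pics/top1.png")[130:330,180:400];u=cv2.imread("pics/side1.png")[150:350,150:370]
cv2.imwrite("pics/c1.png",cv2.resize(np.hstack([t,u]),(792,360)))
E
```

```text
271 209 210; 272 207 212; 273 206 223; 274 206 224; 275 206 225; 276 206 226; 277 206 227; 278 207 227; 279 208 227; 280 214 226; 281 214 224; 282 206 222; 283 204 220; 284 204 218; 285 205 216; 286 206 214; 287 206 213; 288 207 211; 289 208 209; 
proj knob for angle [(170, array([206.9, 271.2])), (172.6, array([208.6, 273.9])), (175, array([210.4, 276.3])), (178, array([212.9, 279.3]))]
[-1.67420780e-01  8.47107158e-02  1.79611546e+00  2.94327855e-04
  1.26063884e+00 -2.90874225e-01] 3.3667
```

View pics/c1.png

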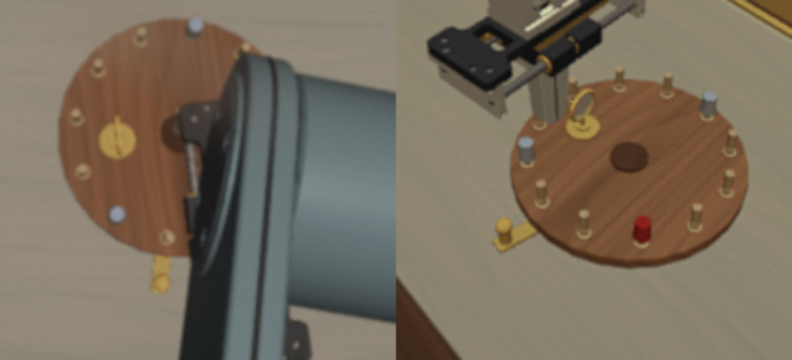

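The pointer is at about 173° in both views and the magnifier at about 97°, so the rack needs about +76°. In the crop the closed fingers hang above the gap between the two bare front pegs. I'll descend and push the peg at 285°.

Run:
```python
from push import *
print("down",go(187,speed=80,f_stop=5), robot.current_tcp_pos(), robot.current_contact_force().round(2))
if robot.current_tcp_pos()[2]<58:
    for a in range(191,260,4):
        st=go(a,speed=45,f_stop=10)
        print(a,st,robot.current_contact_force().round(1),end=' ')
        if st: break
for n in("top","side"):
    d=robot.get_image(n); cv2.imwrite(f"pics/{n}2.png",d["img"])
print(robot.current_t())
t=cv2.imread("pics/top2.png")[130:330,180:400];u=cv2.imread("pics/side2.png")[150:350,150:370]
cv2.imwrite("pics/c2.png",cv2.resize(np.hstack([t,u]),(792,360)))
```

```text
down False [445.17887559  36.57725196  56.3500486 ] [-0.04  0.02  0.38]
191 False [-0.7  0.6 -0.1] 195 False [-0.7 -0.  -0.2] 199 False [-0.1  1.  -1.2] 203 False [-0.5 -0.7 -1. ] 207 False [-0.4 -0.3 -0.4] 211 False [-0.3 -0.1  0.6] 215 False [-0.6 -0.2  0.2] 219 False [-0.8 -0.2  0.1] 223 False [-0.1 -0.4 -0.6] 227 False [0.4 0.3 0.3] 231 False [-0.5  0.4  0.3] 235 False [-0.3 -1.   0.4] 239 False [ 0.7 -0.  -0.4] 243 False [-0.3  0.1 -0.7] 247 False [0.5 0.2 0.9] 251 False [-0.8 -0.6  0.2] 255 False [ 0.  -0.6 -0.7] 259 False [ 0.8 -0.2  0.2] 11.5167
```

View pics/c2.png

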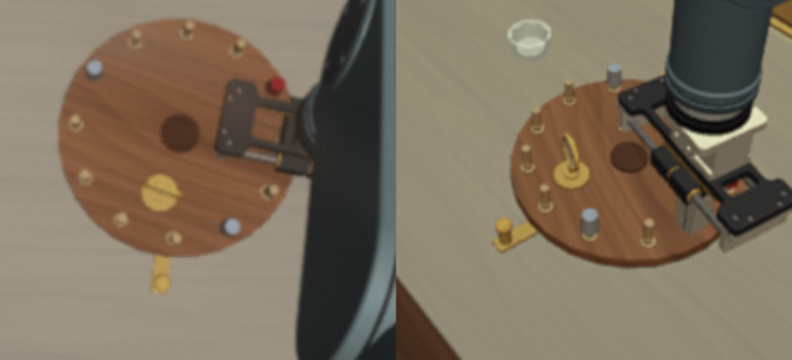

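The crop shows the rack following well. The magnifier is now just short of the pointer line and all thimbles are on their pegs. Next I'll measure the remaining angle and close it in small steps.

```bash
cat > ang.py <<'E'
from push import *
def ang(d):
    hsv=cv2.cvtColor(d["img"],cv2.COLOR_BGR2HSV).astype(int);H,S,V=hsv[...,0],hsv[...,1],hsv[...,2]
    b=((H>15)&(H<30)&(S>130)&(V>120)).astype(np.uint8)
    b=cv2.morphologyEx(b,cv2.MORPH_OPEN,np.ones((7,7),np.uint8)); b[:150]=0;b[300:]=0
    n,l,st,ce=cv2.connectedComponentsWithStats(b)
    i=[k for k in range(1,n) if st[k,4]>150]
    p=[onplane(d,ce[k],48)[0,:2]-C for k in i]
    return [(st[k,4],ce[k].round(1),round(np.hypot(*q),1),round(np.degrees(np.arctan2(q[1],q[0])),1)) for k,q in zip(i,p)]
E
python3 - <<'E'
from ang import *
r=ang(robot.get_image("top")); print(r)
m=[x for x in r if 60<x[2]<80]
a0=259; tgt=173; rem=tgt-m[0][3]; print("rem",rem)
if 0<rem<25:
    for f in (0.4,0.8): print(go(a0+rem*f,speed=30,f_stop=10))
    r=ang(robot.get_image("top")); m=[x for x in r if 60<x[2]<80]; print(r)
    rem2=tgt-m[0][3]
    if 0<rem2<8: print(go(a0+rem*.8+rem2,speed=20,f_stop=10)); robot.sleep(.3); print(ang(robot.get_image("top")))
    print(robot.current_t(),robot.current_tcp_pos())
E
```

```text
[(np.int32(318), array([268.2, 236.9]), np.float64(70.5), np.float64(160.4))]
rem 12.599999999999994
False
False
[(np.int32(318), array([274.1, 238.5]), np.float64(70.4), np.float64(170.0))]
False
[(np.int32(339), array([276.2, 238.5]), np.float64(69.8), np.float64(173.5))]
13.425 [566.25415494 -66.94449835  56.0285583 ]
```

Now back the fingers off the peg by a few degrees, lift, retreat and check.

Run:
```python
from ang import *
a=np.degrees(np.arctan2(robot.current_tcp_pos()[1]-C[1],robot.current_tcp_pos()[0]-C[0]))%360
print(a,go(a-6,speed=30,f_stop=8)); print(go(a-6,z=200,speed=100))
robot.move_ptp([300,-250,300],pose(a-6)[1]); robot.sleep(.5)
d=robot.get_image("top"); s=robot.get_image("side"); print(ang(d),robot.current_t(),robot.current_contact_force().round(1))
print(proj(d,[[562-163*np.cos(np.radians(7)),51+163*np.sin(np.radians(7)),41]]))
cv2.imwrite("pics/c3.png",cv2.resize(np.hstack([d["img"][130:330,130:350],s["img"][150:350,150:370]]),(792,360)))
```

```text
272.0657131658321 False
False
[(np.int32(329), array([276.4, 238.6]), np.float64(69.9), np.float64(173.8))] 17.425 [0.7 0.  0.7]
[[269.37398658 286.59365861]]
```

View pics/c3.png

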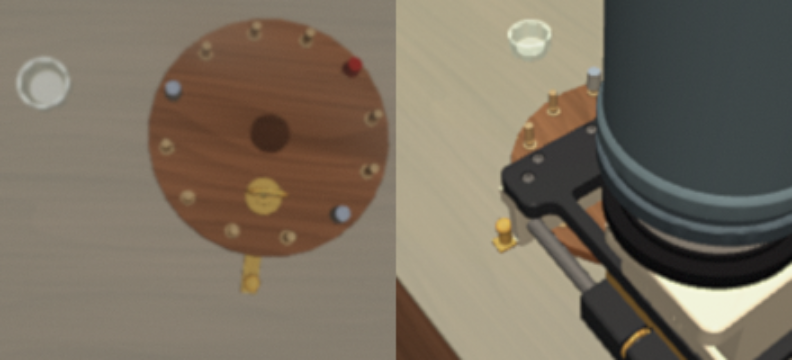

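The final view shows the magnifier in line with the pointer, at about 173.8° against 173°. All three thimbles are on their pegs, the salt cellar is in place and the arm is clear.

```bash
python3 -c "
from h import *
robot.hand_in()"
```

```text
the job is handed in; nothing more can be done
```

I handed the job in with the magnifier at the front, in line with the brass pointer, the rack at rest and the arm clear of everything. No verdict was reported.

- **Method:** With the gripper shut, I lowered the fingers into the gap between two bare pegs and pushed the bare peg at 285° gently round by about 76°. I finished in small steps guided by the camera, then backed off, lifted and moved away. The robot clock read 17.4 s at the last check.
- **Alignment:** The last top image put the magnifier at 173.8° and the pointer at about 173°. That is roughly 1 mm sideways, or 2–3 mm at worst allowing for measurement scatter, against the 8 mm limit.
- **Rest of the scene:** In the last top view all three thimbles were on their pegs and the salt cellar looked unmoved; I did not measure its shift. Tool force readings stayed around 1 N throughout.
- **Disagreements:** At the start, angles from the thimbles and pegs differed from the magnifier's by 1–2°, and my first eyeballed side-view pointer reading was about 3° off. Colour-mask extents from the side view then agreed with the top view.
- **Not checked:** The arm blocked the last side view, so the final check rests on the top camera alone.

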